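Lock a torque transducer into the bayonet base of a calibration bench

TASK

Mount the smaller torque transducer, the red one with the slim bare-metal drive head, in the bench's round bayonet base: let its three lugs find the slots, press it down against the spring, and twist it clockwise (seen from above) until it stops and rises into its locking notches, then let go and leave it standing locked. Feel for the slots with a light touch, turn no further once you feel the end stop, and never load the base with more than 80 N, pressing and twisting together; keep the transducer upright and leave the other things on the bench where they are.

Things in the scene. Friction and masses are not known exactly. Their poses are not given: they have to be found in the camera images.
- transducer_center (a point): Small torque transducer, 0.5 to 0.7 kg, standing upright: the point on its axis 62 mm above its foot, z up its axis. From the foot up: bare steel spigot 50 mm diameter, 26 mm high, lowest 4 mm tapered to 44 mm; red body 64 mm diameter, 26 to 86 mm; bare aluminium drive head 44 mm diameter, 86 to 124 mm. +x points to the lug below the cable connector.
- transducer_head (a point): Centre of the transducer's round drive head, 105 mm above its foot: the part to grip. It may be gripped at any yaw; the red body's shoulder is 19 mm below this point, the head's top 19 mm above.
- transducer_lug (a point): Centre of the outstanding part of one of three equal lugs on the spigot, 120 degrees apart: round radial pins, 6 mm diameter (10 to 16 mm above the foot), reaching 32.5 mm from the axis. This one lies right below the round cable connector (18 mm diameter), which stands 13 mm out of the red body 56 mm above the foot.
- socket: The whole bayonet base, fixed to the bench and rigid: 150 mm square flange plate 12 mm thick, round steel collar 96 mm in outer diameter up to 55 mm above the bench, spring pad in its bore; the collar's small clamp boss is in line with one slot. Origin at the centre of the underside, x and y along the flange's sides. Keep the force on it under 80 N.
- socket_mouth (a point): Centre of the collar's mouth, 55 mm above the bench, z up; bore 53 mm. Depths of the transducer's foot below it: 10 mm, lugs resting on the flat rim beside the slots; 16 mm, foot meets the pad; 24 mm, lugs clear below the 8 mm thick lip; 26 mm, red body's underside on the rim (hard stop); 21 mm, locked, lugs risen into notches under the lip.
- socket_nominal_slot (a point): Where one slot would nominally be (flange's +x side, 30.5 mm from the axis, on the rim). Three slots, 10 mm wide, 120 degrees apart, run out to 34.5 mm from the axis. The collar is clamped at an angle up to 0.45 rad either way of nominal, which is NOT reported: find it by eye or feel. Below the lip lugs turn clockwise only, some 43 degrees from mid-slot, to a hard stop; the notch is there.
- pad (a joint): Travel in m of the spring-loaded round pad (47 mm diameter) in the bore: 0 at rest, its face 16 mm below the mouth, growing as it is pushed down (0.013 at most). It pushes up with about 10 N at rest and 16 N at 0.010. It reads about 0.005 with the transducer locked, 0.010 with it pushed fully home.
- large_transducer: Bystander: a larger red transducer, 90 mm diameter and 109 mm high, standing; origin under its centre.
- torque_wrench: Bystander: torque wrench 385 mm long lying flat along its own y, black grip to -y; origin under its tube.
- drive_adapter: Bystander: steel square-drive adapter, 32 mm diameter and 50 mm high, standing; origin under its centre.
- carton: Bystander: small carton, 100 x 150 x 50 mm; origin under its centre.
Not all that is in view belongs to the job. Leave any green or turquoise look-alike of the part that bears transducer_center alone.

How it is judged:
On the way:
1. the lugs are through the slots and the transducer is pushed down against the spring, below the lip (value of joint pad above 0.0072 m and horizontal distance between transducer_center and socket_mouth below 0.006 m), for 0.1 s.
At the end, for the whole second after the job is handed in: The small transducer stands upright (within 3 degrees) and at rest in the base, let go, on the base's axis within 5 mm, with its lugs up in the locking notches: its foot 19 to 23 mm below the mouth and the spring pad held 3.5 to 6.5 mm down (value of joint pad between 0.0035 and 0.0065 m and z of transducer_center in the frame of socket_mouth between 0.039 and 0.043 m and horizontal distance between transducer_center and socket_mouth below 0.005 m and angle between transducer_center's own z axis and vertical below 0.05 rad and linear speed of transducer below 0.02 m/s); the robot touches nothing.
It fails at once if the transducer bears on the base with more than 80 N (contact force between transducer and socket above 80 N).
It fails at once if the transducer is tipped by more than 20 degrees (angle between transducer_center's own z axis and vertical above 0.35 rad).
It fails at once if a bystander is moved by more than 30 mm (distance of any of large_transducer, torque_wrench, drive_adapter, carton from where it was at the start of the episode above 0.03 m).
It also fails if it takes over 72 s, if anything falls off the work surface, if the arm or the gripper's body presses on something with over 40 N, if the wrist force passes 120 N, or if a joint passes its speed limit or range.

ROBOT

A 6-joint arm with a two-finger parallel gripper is mounted at the origin on the work surface. World frame = base frame: x ahead of the robot, y to its left, z up, the work surface at z = 0. Lengths are in m, angles in rad, forces in N, time in s.
With the tool pointing down it reaches from about 0.25 to 0.725 m from the base axis. Payload 4 kg.
Tool frame: the origin (TCP) lies midway between the tips of the shut fingers; the grasp point (between the pads) lies 19 mm behind it (bot.grip_point_offset is the distance from the TCP to the grasp point, in m); z points along the fingers, y is the line along which they close (so a half turn about z gives the same grasp; the last joint's range is limited). The gripper opens to 85 mm and grips with 20 to 120 N. Pads are 22 mm wide; open, the fingers measure 114 mm over their backs; the gripper's body (76 mm by 85 mm) begins 54 mm behind the grasp point. The pads swing forward as they close: fully open they stand 13 mm farther back than shut.
Start: joints at [1.332, 0.241, 0.005, 1.335, 0, 1.571], TCP at [0.118, 0.486, 0.231] pointing down, gripper open.
Joint ranges: [-2.72, 2.72], [-1.05, 1.87], [-1.09, 1.28], [-1.99, 2.15], [-1.42, 1.44], [-3.14, 3.14]. Speed limits (rad/s): [2.79, 2.79, 3.14, 3.14, 3.14, 3.14].

INTERFACE

Orientations are given as a unit quaternion [x, y, z, w].
In Python, from workcell import bot gives the robot as it stands.
- The arm moves only by the tool step_arm, never from a script. Its argument "targets" is text: rows parted by semicolons, each of 7 numbers parted by spaces: the opening, from -1 (shut) to 1 (fully open), so that 0 is half open, then the shift along the world's x, y, z normalised to -1 to 1, where 1 is 0.5 m, then the turn, a rotation vector about the world's x, y, z normalised to -1 to 1, where 1 is pi/4 rad. In form: gripper x y z wx wy wz; .... A call has 1 to 10 rows; each row is the pose to reach, as a shift and turn from the pose commanded when the call began; what a row does not reach only later rows make up. A row lasts 1/12 s, in which the tool goes at most 41.7 mm and 7.16 degrees, less where a joint would pass 70% of its speed; a pose out of reach is approached as far as the arm can. A call with a number of a shift or a turn outside -1 to 1 is refused whole. A call with a gripper value outside its range is refused whole. The fingers move at their own pace and stop on an object; the grip force is fixed at half the most. Time passes only in rows, so rows that repeat a pose let the fingers close. It gives the time, the measured TCP pose, the force, the opening and the grip force at its end, in the units of the state.
- bot.get_obs(): the state, without advancing time (a new reading comes with each control period).
- bot.camera(name): name is "side" or "top"; returns the picture (384x512x3 uint8, red, green, blue); there is no depth.
- bot.camera_info(name): a dict with "vertical_fov" (degrees; the focal length in pixels is half the picture's height over the tangent of half this angle, whatever the lens; pixels are square), "cx", "cy" (the principal point, pixels), "pose" (4x4, takes a point from camera to world coordinates). Camera axes: x right, y up, looking along -z (the intrinsics and any distortion apply to the point x, -y, -z); pixel columns grow to the right and rows downward; lengths in m; the calibration is good to about 2 mm. A picture is of the moment at which its call begins. camera_info takes no time and is no camera call.
- bot.job_done(): hands the job in; it is judged then, once.
The state is a dict: "clock": time; "joint_pos": joint angles; "joint_vel": joint speeds; "tau": joint torques, N m; "eef_pos": TCP position; "tool_rot": TCP orientation; "ft_force": force on the tool from outside, world axes, zero at the start; "ft_torque": the same for the moment, N m; "grip_width": finger opening in m; "grasp_force": force on a finger pad.
Only numpy, scipy, OpenCV 4.12 (cv2) and the standard library are available. Lean on these libraries where they do the work, as an engineer would, in place of code of your own. Each camera call takes 0.05 s, during which the arm holds its last target. There are 200 camera calls.

## Working session

There is one attempt and no reset: what is moved stays moved. The work goes in short steps, Python scripts to look and compute and a tool call to move; the robot and the scene stay as the last step left them, time stands still between calls to the robot, and variables do not carry over. Pictures are saved under pics/ and viewed, at most 10 in all, crops included, and the job is handed in when it is done.

Besides the shell and the picture viewer there is one more tool, called after "Call:" as name(argument=value, ...) on one line, values as JSON. step_arm: Moves the arm, as the interface text tells. Scaled input: -1 to 1 covers 0.5 m each way for a shift and pi/4 rad each way for a turn. Its arguments: {"type":"object","properties":{"targets":{"type":"string"}},"required":["targets"]}

```bash
mkdir -p pics
python3 - <<'E'
from workcell import bot
import cv2,numpy as np
np.set_printoptions(precision=4,suppress=True)
for n in("side","top"):
    im=bot.camera(n); cv2.imwrite(f"pics/{n}0.png",im[:,:,::-1]); 
    i=bot.camera_info(n); print(n,i)
print(bot.get_obs())
E
```

```text
side {'vertical_fov': 49.35314637477429, 'cx': 247.22975024513116, 'cy': 200.1149530869116, 'pose': array([[-0.9682,  0.1828, -0.1708,  0.4368],
       [-0.2496, -0.6587,  0.7098,  0.842 ],
       [ 0.0172,  0.7299,  0.6833,  0.8446],
       [ 0.    ,  0.    ,  0.    ,  1.    ]])}
top {'vertical_fov': 49.084311522776325, 'cx': 257.49526693150506, 'cy': 193.7414359599875, 'pose': array([[-0.0165,  0.9894, -0.1443,  0.4702],
       [-0.9998, -0.0144,  0.0156,  0.0688],
       [ 0.0133,  0.1446,  0.9894,  1.0359],
       [ 0.    ,  0.    ,  0.    ,  1.    ]])}
{'clock': 0.1, 'joint_pos': array([1.332 , 0.2413, 0.0039, 1.3352, 0.    , 1.5708]), 'joint_vel': array([ 0.0004, -0.0021,  0.0034, -0.0017,  0.0006,  0.0001]), 'tau': array([  0.0001, -37.3139,  25.301 ,   0.0109,  -0.0001,  -0.    ]), 'eef_pos': array([0.1181, 0.4853, 0.2305]), 'tool_rot': array([ 0.1191,  0.9929, -0.0009, -0.0001]), 'ft_force': array([-0.2961,  0.0122,  0.0023]), 'ft_torque': array([0.0324, 0.0233, 0.0491]), 'grasp_force': 0.0, 'grip_width': 0.08534517037047808}
```

View pics/side0.png

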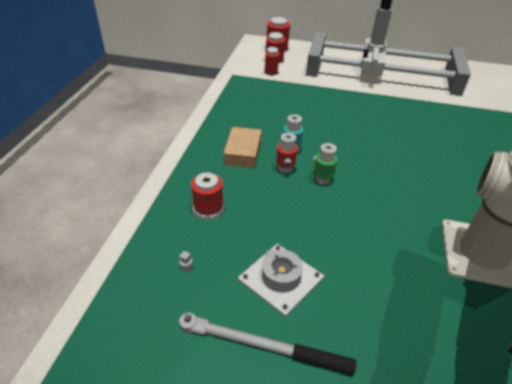

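View pics/top0.png

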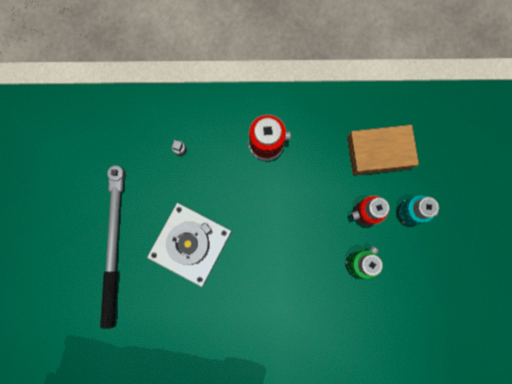

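Both views show the red transducer (side ~(288,155), top ~(373,210)) between the turquoise and green look-alikes, and the base (side ~(282,270), top ~(188,243)). I'll enlarge these regions for precise pixels.

Run:
```python
import cv2,numpy as np
s=cv2.imread("pics/side0.png");t=cv2.imread("pics/top0.png")
def c(im,x,y,w,h,k):
    return cv2.resize(im[y:y+h,x:x+w],None,fx=k,fy=k,interpolation=cv2.INTER_CUBIC)
a=np.hstack([c(t,144,200,100,75,4),c(t,340,185,100,75,4)])
b=np.hstack([c(s,235,240,100,75,4),c(s,255,110,100,75,4)])
cv2.imwrite("pics/z.png",np.vstack([a,b]))
```

```text
(no output)
```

View pics/z.png

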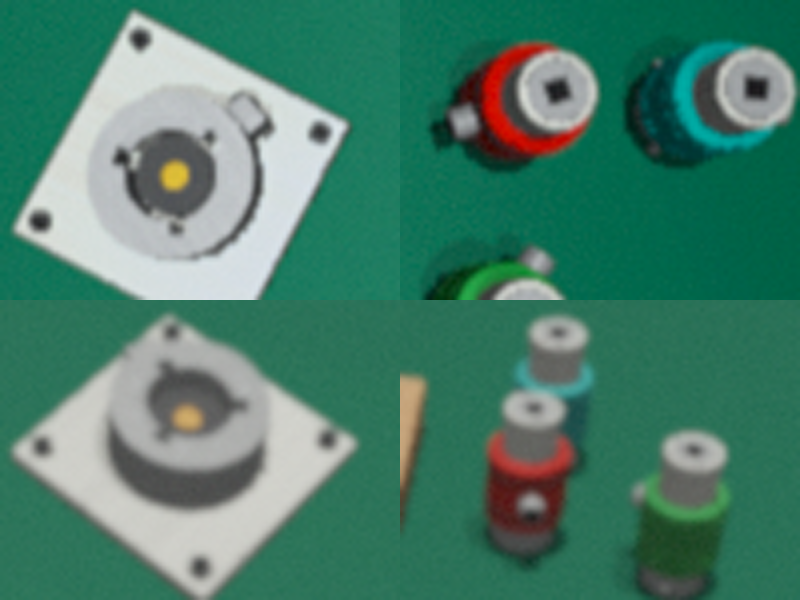

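The zoom shows the base's rim centre near top (186.6,242.5)/side (282,264.8) with slots at top crop (124,157),(210,137),(176,228) and the boss upper-right. The red head's top is at top (379,207)/side (288,136.6), with its connector at top (355.4,215)/side (287.4,161).

```bash
cat > lib.py <<'E'
import numpy as np
from workcell import bot
np.set_printoptions(precision=4,suppress=True)
def K(n):
    i=bot.camera_info(n); f=192/np.tan(np.radians(i["vertical_fov"])/2); return f,i["cx"],i["cy"],np.array(i["pose"])
def ray(n,u,v):
    f,cx,cy,P=K(n); d=P[:3,:3]@np.array([(u-cx)/f,-(v-cy)/f,-1]); return P[:3,3],d/np.linalg.norm(d)
def atz(n,u,v,z):
    o,d=ray(n,u,v); return o+d*(z-o[2])/d[2]
def tri(a,b):
    (o,d),(p,e)=ray("top",*a),ray("side",*b)
    s=np.linalg.lstsq(np.c_[d,-e],p-o,rcond=None)[0]; A=o+d*s[0];B=p+e*s[1]; return (A+B)/2,np.linalg.norm(A-B)
def proj(n,X):
    f,cx,cy,P=K(n); c=(np.atleast_2d(X)-P[:3,3])@P[:3,:3]; return np.c_[cx+f*c[:,0]/-c[:,2],cy-f*c[:,1]/-c[:,2]]
def crop(x,y,ox,oy): return ox+(x+.5)/4-.5, oy+(y+.5)/4-.5
E
python3 - <<'E'
from lib import *
T=lambda x,y:crop(x,y,144,200); S=lambda x,y:crop(x,y,235,240)
T2=lambda x,y:crop(x,y,340,185); S2=lambda x,y:crop(x,y,255,110)
print("mouth",tri(T(171.5,171.5),S(190,101)))
print("pad",tri(T(174,175),S(187,118)))
h=tri(T2(158,90),S2(134,108));print("headtop",h)
c=tri(T2(63,121),S2(131,205));print("conn",c)
d=c[0]-h[0];print("conn yaw",np.arctan2(d[1],d[0]),np.hypot(*d[:2]))
for n,o,sl in(("top",T(171.5,171.5),[T(124,157),T(210,137),T(176,228)]),("side",S(190,101),[S(167,70),S(238,105),S(163,135)])):
    O=atz(n,*o,.055);print(n,O)
    P=np.array([atz(n,*s,.055) for s in sl]);print(P.mean(0))
    for C in(O,P.mean(0)):
        d=P-C;a=np.degrees(np.arctan2(d[:,1],d[:,0]));print(a,a%120,np.hypot(d[:,0],d[:,1]))
b=tri(T(248,113),S(0,0))
q=[atz("top",*T(x,y),.012) for x,y in((133,10),(350,124),(12,230))];print("flange",q,np.degrees(np.arctan2(*(q[1]-q[0])[1::-1])))
print("boss",atz("top",*T(248,113),.05))
E
```

```text
mouth (array([0.4997, 0.2191, 0.0568]), np.float64(0.0037532338859106867))
pad (array([0.4992, 0.2201, 0.0415]), np.float64(0.0016953528499267874))
headtop (array([ 0.5688, -0.2115,  0.1239]), np.float64(0.001811542673312818))
conn (array([ 0.5586, -0.174 ,  0.0617]), np.float64(0.0011257914785308915))
conn yaw 1.835985804605644 0.03890168587917139
top [0.5017 0.2195 0.055 ]
[0.5003 0.2204 0.055 ]
[  72.2838  -48.5585 -174.9878] [72.2838 71.4415 65.0122] [0.0289 0.0295 0.0325]
[  69.1869  -47.7229 -173.2317] [69.1869 72.2771 66.7683] [0.0285 0.0311 0.0312]
side [0.498  0.2177 0.055 ]
[0.4981 0.2192 0.055 ]
[ -47.4008 -170.7764   69.9113] [72.5992 69.2236 69.9113] [0.0265 0.0285 0.0305]
[ -49.706  -167.8081   69.0585] [70.294  72.1919 69.0585] [0.0276 0.0288 0.029 ]
flange [array([0.6017, 0.2504, 0.012 ]), array([0.53  , 0.1182, 0.012 ]), array([0.4697, 0.3213, 0.012 ])] -118.4792012667441
boss [0.5351 0.1759 0.05  ]
```

Call:
step_arm(targets="1 0.44 -0.68 0 0 0 0; 1 0.44 -0.68 0 0 0 0; 1 0.44 -0.68 0 0 0 0; 1 0.44 -0.68 0 0 0 0; 1 0.44 -0.68 0 0 0 0; 1 0.44 -0.68 0 0 0 0; 1 0.44 -0.68 0 0 0 0; 1 0.44 -0.68 0 0 0 0; 1 0.44 -0.68 0 0 0 0; 1 0.44 -0.68 0 0 0 0")

```text
clock: 0.93
eef_pos: [0.339, 0.1431, 0.2312]
tool_rot: [0.12, 0.993, -0.0, 0.0]
ft_force: [1.0, -0.1, -0.7]
grip_width: 0.0854
grasp_force: 0.0
```

Call:
step_arm(targets="1 0.462 -0.715 0 0 0 0; 1 0.462 -0.715 0 0 0 0; 1 0.462 -0.715 0 0 0 0; 1 0.462 -0.715 0 0 0 0; 1 0.462 -0.715 0 0 0 0; 1 0.462 -0.715 0 0 0 0; 1 0.462 -0.715 0 0 0 0; 1 0.462 -0.715 0 0 0 0; 1 0.462 -0.715 0 0 0 0; 1 0.462 -0.715 0 0 0 0")

```text
clock: 1.77
eef_pos: [0.5648, -0.2061, 0.2306]
tool_rot: [0.119, 0.993, 0.0, -0.001]
ft_force: [1.1, 0.3, -0.4]
grip_width: 0.0854
grasp_force: 0.0
```

Run:
```python
from lib import *
import cv2
o=bot.get_obs();print(o["eef_pos"],o["joint_pos"],o["tool_rot"])
s=bot.camera("side")[:,:,::-1];print(proj("side",[o["eef_pos"],[.5688,-.2115,.124]]),proj("top",[.5688,-.2115,.124]))
cv2.imwrite("pics/s1.png",cv2.resize(s[70:200,210:380],None,fx=4,fy=4,interpolation=cv2.INTER_CUBIC))
```

```text
[ 0.5648 -0.2061  0.2306] [-0.3499  0.4473  0.2989  1.4235  0.0001 -0.1107] [ 0.1193  0.9929  0.0002 -0.0005]
[[292.0167 106.4796]
 [287.8292 136.5409]] [[379.1766 207.5276]]
```

View pics/s1.png

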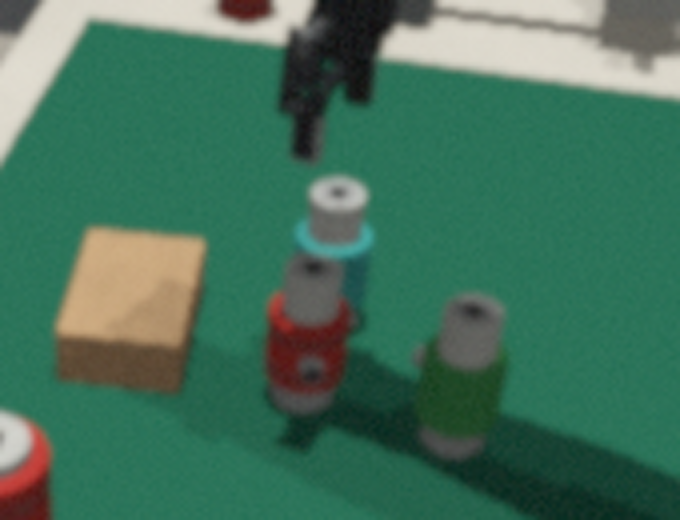

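The fingers hang open above the red head, level and clear of the neighbours (fingertip at crop (307,155)). Descending.

Call:
step_arm(targets="1 0.008 -0.011 -0.05 0 0 0; 1 0.008 -0.011 -0.1 0 0 0; 1 0.008 -0.011 -0.15 0 0 0; 1 0.008 -0.011 -0.15 0 0 0")

```text
clock: 2.15
eef_pos: [0.5644, -0.2084, 0.1497]
tool_rot: [0.119, 0.993, 0.001, -0.006]
ft_force: [-1.5, -0.6, -1.4]
grip_width: 0.0856
grasp_force: 0.0
```

Call:
step_arm(targets="1 0 0 0 0 0 0; 1 0 0 0 0 0 0; 1 0 0 0 0 0 0")

```text
clock: 2.4
eef_pos: [0.5696, -0.2098, 0.1586]
tool_rot: [0.119, 0.993, -0.0, 0.002]
ft_force: [0.6, -0.0, 0.1]
grip_width: 0.0854
grasp_force: 0.0
```

Call:
step_arm(targets="1 0 -0.002 -0.03 0 0 0; 1 0 -0.002 -0.06 0 0 0; 1 0 -0.002 -0.09 0 0 0; 1 0 -0.002 -0.115 0 0 0; 1 0 -0.002 -0.126 0 0 0; 1 0 -0.002 -0.126 0 0 0; 1 0 -0.002 -0.126 0 0 0")

```text
clock: 2.98
eef_pos: [0.5691, -0.2108, 0.0946]
tool_rot: [0.119, 0.993, -0.0, 0.001]
ft_force: [-0.7, -0.6, 0.0]
grip_width: 0.0852
grasp_force: 0.0
```

Call:
step_arm(targets="0 0 0 0 0 0 0; 0 0 0 0 0 0 0; -0.2 0 0 0 0 0 0; -0.3 0 0 0 0 0 0; -1 0 0 0 0 0 0; -1 0 0 0 0 0 0; -1 0 0 0 0 0 0; -1 0 0 0 0 0 0; -1 0 0 0 0 0 0")

```text
clock: 3.73
eef_pos: [0.569, -0.2113, 0.0945]
tool_rot: [0.119, 0.993, -0.001, 0.001]
ft_force: [-1.0, -0.7, 4.7]
grip_width: 0.0423
grasp_force: 61.1
```

Call:
step_arm(targets="-1 0 0 0.03 0 0 0; -1 0 0 0.08 0 0 0; -1 0 0 0.14 0 0 0; -1 0 0.03 0.2 0 0 0; -1 -0.01 0.08 0.2 0 0 0; -1 -0.02 0.14 0.2 0 0 0; -1 -0.03 0.2 0.2 0 0 0; -1 -0.04 0.26 0.2 0 0 0; -1 -0.05 0.32 0.2 0 0 -0.1; -1 -0.06 0.38 0.2 0 0 -0.2")

```text
clock: 4.57
eef_pos: [0.5364, -0.0191, 0.1912]
tool_rot: [0.199, 0.98, -0.0, -0.002]
ft_force: [1.2, 1.0, -5.2]
grip_width: 0.0427
grasp_force: 62.5
```

Call:
step_arm(targets="-1 -0.01 0.06 0 0 0 -0.1; -1 -0.02 0.12 0 0 0 -0.2; -1 -0.03 0.18 0 0 0 -0.3; -1 -0.04 0.24 0 0 0 -0.4; -1 -0.05 0.3 0 0 0 -0.45; -1 -0.06 0.36 0 0 0 -0.5; -1 -0.07 0.41 0 0 0 -0.55; -1 -0.078 0.45 0 0 0 -0.578; -1 -0.08 0.48 0 0 0 -0.578; -1 -0.08 0.482 0 0 0 -0.578")

```text
clock: 5.4
eef_pos: [0.4965, 0.2232, 0.1912]
tool_rot: [0.41, 0.912, -0.001, -0.002]
ft_force: [0.4, 0.3, -6.0]
grip_width: 0.0425
grasp_force: 62.5
```

Call:
step_arm(targets="-1 0 0 0 0 0 0; -1 0 0 0 0 0 0; -1 0 0 0 0 0 0; -1 0 0 0 0 0 0")

```text
clock: 5.73
eef_pos: [0.4983, 0.2193, 0.1929]
tool_rot: [0.413, 0.911, -0.0, -0.0]
ft_force: [0.4, -0.5, -5.2]
grip_width: 0.0423
grasp_force: 62.5
```

Run:
```python
from lib import *
import cv2
o=bot.get_obs();print(o["clock"],o["eef_pos"],o["joint_pos"],o["tool_rot"],o["ft_force"],o["ft_torque"])
im=[]
for n in("top","side"):
    s=bot.camera(n)[:,:,::-1]; cv2.imwrite(f"pics/{n}2.png",s)
    u,v=proj(n,o["eef_pos"]-[0,0,.04])[0];u,v=int(u),int(v);print(n,u-50,v-60)
    im.append(cv2.resize(s[v-60:v+90,u-50:u+50],(400,600),interpolation=cv2.INTER_CUBIC))
cv2.imwrite("pics/z2.png",np.hstack(im))
```

```text
5.7333 [0.4983 0.2193 0.1929] [ 0.4146  0.3479  0.0516  1.2756 -0.0002  1.266 ] [ 0.4129  0.9108 -0.0005 -0.0003] [ 0.3908 -0.549  -5.1971] [0.0316 0.0272 0.0403]
top 129 182
side 235 177
```

View pics/z2.png

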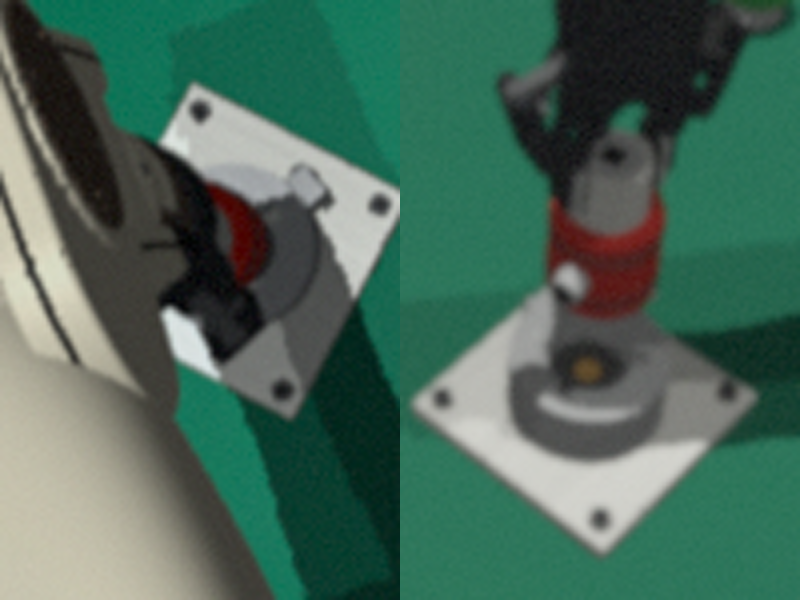

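The transducer hangs upright over the base; the connector faces the side camera at crop (571,280). I'll check lug yaw and centring from it.

Run:
```python
from lib import *
p=crop(171,280,235,177);print(p)
A=np.array([.4983,.2193,.0985])
for y in(62,66,70,74,78):
    a=np.radians(y);print(y,proj("side",A+[.045*np.cos(a),.045*np.sin(a),.056]))
print(proj("side",A+[0,0,.124]),crop(616-400,155,235,177))
P=np.array([.5688,-.2115,0])
q=crop(131,205,255,110);t=crop(63,121,340,185);print(q,t)
for y in(97,101,105,109,113):
    a=np.radians(y);X=P+[.045*np.cos(a),.045*np.sin(a),.056];print(y,proj("side",X),proj("top",X))
```

```text
(277.375, 246.625)
62 [[272.1163 248.703 ]]
66 [[273.2688 249.4442]]
70 [[274.4846 250.1268]]
74 [[275.7578 250.7469]]
78 [[277.0816 251.301 ]]
[[287.7568 215.6574]] (288.625, 215.375)
(287.375, 160.875) (355.375, 214.875)
97 [[285.0946 163.4354]] [[351.6849 213.3834]]
101 [[286.1235 163.5099]] [[351.9581 214.6978]]
105 [[287.152 163.54 ]] [[352.3222 215.9942]]
109 [[288.1747 163.5258]] [[352.7755 217.2662]]
113 [[289.1863 163.4671]] [[353.3158 218.5075]]
```

Call:
step_arm(targets="-1 0.002 0.001 -0.02 0 0 0; -1 0.002 0.001 -0.04 0 0 0; -1 0.002 0.001 -0.055 0 0 0; -1 0.002 0.001 -0.065 0 0 0; -1 0.002 0.001 -0.075 0 0 0; -1 0.002 0.001 -0.085 0 0 0; -1 0.002 0.001 -0.09 0 0 0; -1 0.002 0.001 -0.095 0 0 0; -1 0.002 0.001 -0.1 0 0 0; -1 0.002 0.001 -0.1 0 0 0")

```text
clock: 6.67
eef_pos: [0.4993, 0.2208, 0.143]
tool_rot: [0.412, 0.911, -0.0, -0.0]
ft_force: [0.3, -0.4, -6.4]
grip_width: 0.0426
grasp_force: 62.7
```

Call:
step_arm(targets="-1 0 0 -0.002 0 0 0; -1 0 0 -0.004 0 0 0; -1 0 0 -0.006 0 0 0; -1 0 0 -0.008 0 0 0; -1 0 0 -0.01 0 0 0; -1 0 0 -0.01 0 0 0")

```text
clock: 7.17
eef_pos: [0.4993, 0.2208, 0.1381]
tool_rot: [0.412, 0.911, -0.0, -0.0]
ft_force: [1.2, -0.3, -5.7]
grip_width: 0.0424
grasp_force: 62.7
```

Call:
step_arm(targets="-1 0 0 -0.002 0 0 0; -1 0 0 -0.004 0 0 0; -1 0 0 -0.006 0 0 0; -1 0 0 -0.006 0 0 0")

```text
clock: 7.5
eef_pos: [0.4992, 0.2208, 0.135]
tool_rot: [0.412, 0.911, -0.0, -0.0]
ft_force: [0.4, -0.4, -6.2]
grip_width: 0.0422
grasp_force: 62.7
```

Call:
step_arm(targets="-1 0 0 -0.002 0 0 0; -1 0 0 -0.004 0 0 0; -1 0 0 -0.006 0 0 0; -1 0 0 -0.006 0 0 0; -1 0 0 -0.006 0 0 0")

```text
clock: 7.92
eef_pos: [0.4995, 0.2207, 0.1333]
tool_rot: [0.412, 0.911, 0.0, 0.0]
ft_force: [-3.3, -2.5, 4.0]
grip_width: 0.0426
grasp_force: 63.6
```

Call:
step_arm(targets="-1 0 0 -0.003 0 0 0; -1 0 0 -0.006 0 0 0; -1 0 0 -0.008 0 0 0; -1 0 0 -0.008 0 0 0")

```text
clock: 8.25
eef_pos: [0.4995, 0.2208, 0.1293]
tool_rot: [0.412, 0.911, 0.0, 0.0]
ft_force: [-3.5, -2.7, 6.1]
grip_width: 0.0424
grasp_force: 63.7
```

Call:
step_arm(targets="-1 0 0 -0.003 0 0 0; -1 0 0 -0.006 0 0 0; -1 0 0 -0.009 0 0 0; -1 0 0 -0.009 0 0 0")

```text
clock: 8.58
eef_pos: [0.4995, 0.2207, 0.1252]
tool_rot: [0.412, 0.911, 0.0, 0.001]
ft_force: [-3.9, -3.4, 7.9]
grip_width: 0.0424
grasp_force: 64.1
```

Call:
step_arm(targets="-1 0 0 -0.0016 0 0 0; -1 0 0 -0.0016 0 0 0; -1 0 0 -0.0016 0 0 -0.04; -1 0 0 -0.0016 0 0 -0.08; -1 0 0 -0.0016 0 0 -0.12; -1 0 0 -0.0016 0 0 -0.16; -1 0 0 -0.0016 0 0 -0.2; -1 0 0 -0.0016 0 0 -0.2")

```text
clock: 9.25
eef_pos: [0.4996, 0.2207, 0.1247]
tool_rot: [0.483, 0.876, 0.0, 0.001]
ft_force: [-3.6, -4.2, 10.1]
grip_width: 0.0421
grasp_force: 64.2
```

```bash
cat > o.py <<'E'
from lib import *
o=bot.get_obs();r=o["tool_rot"];print(o["clock"],o["eef_pos"],o["ft_force"],o["ft_torque"],"yaw",2*np.degrees(np.arctan2(r[1],r[0]))-90,o["joint_pos"][5])
E
python3 o.py
```

```text
9.25 [0.4996 0.2207 0.1247] [-3.5972 -4.2364 10.0516] [-0.948   1.1727  0.0357] yaw 32.262748836881414 1.4239438086564673
```

Call:
step_arm(targets="-1 0 0 0 0 0 -0.06; -1 0 0 0 0 0 -0.12; -1 0 0 0 0 0 -0.18; -1 0 0 0 0 0 -0.24; -1 0 0 0 0 0 -0.3; -1 0 0 0 0 0 -0.36; -1 0 0 0 0 0 -0.42; -1 0 0 0 0 0 -0.48; -1 0 0 0 0 0 -0.54; -1 0 0 0 0 0 -0.54")

```text
clock: 10.08
eef_pos: [0.4997, 0.2207, 0.1248]
tool_rot: [0.657, 0.754, 0.001, 0.001]
ft_force: [-4.7, -3.4, 9.4]
grip_width: 0.0425
grasp_force: 64.2
```

```bash
python3 o.py
```

```text
10.0833 [0.4997 0.2207 0.1248] [-4.6926 -3.405   9.4474] [-0.9215  1.187  -0.0041] yaw 7.927095113868717 1.8486476078085357
```

Call:
step_arm(targets="-1 0 0 0 0 0 -0.025; -1 0 0 0 0 0 -0.05; -1 0 0 0 0 0 -0.075; -1 0 0 0 0 0 -0.1; -1 0 0 0 0 0 -0.125; -1 0 0 0 0 0 -0.15; -1 0 0 0 0 0 -0.15")

```text
clock: 10.67
eef_pos: [0.4998, 0.2207, 0.1248]
tool_rot: [0.699, 0.715, 0.001, 0.001]
ft_force: [-4.3, -3.4, 8.1]
grip_width: 0.0423
grasp_force: 64.2
```

```bash
python3 o.py
```

```text
10.6667 [0.4998 0.2207 0.1248] [-4.2787 -3.4387  8.1415] [-0.8656  1.2437  0.0636] yaw 1.240745303197457 1.9653799260920843
```

Call:
step_arm(targets="-1 0 0 0 0 0 -0.02; -1 0 0 0 0 0 -0.04; -1 0 0 0 0 0 -0.04")

```text
clock: 10.92
eef_pos: [0.4997, 0.2207, 0.1248]
tool_rot: [0.71, 0.704, 0.001, 0.001]
ft_force: [-4.4, -2.6, 9.6]
grip_width: 0.0423
grasp_force: 64.2
```

```bash
python3 o.py
```

```text
10.9167 [0.4997 0.2207 0.1248] [-4.389  -2.5875  9.5582] [-0.8587  1.1728  0.235 ] yaw -0.5328927064051214 1.9963657888354742
```

Call:
step_arm(targets="-1 0 0 0 0 0 -0.02; -1 0 0 0 0 0 -0.04; -1 0 0 0 0 0 -0.04")

```text
clock: 11.17
eef_pos: [0.4995, 0.2206, 0.1248]
tool_rot: [0.721, 0.693, 0.0, 0.001]
ft_force: [-4.6, -4.0, 9.2]
grip_width: 0.0427
grasp_force: 64.2
```

```bash
python3 o.py
```

```text
11.1667 [0.4995 0.2206 0.1248] [-4.6216 -3.9563  9.1751] [-1.0802  1.2647  0.4881] yaw -2.2801718997269234 2.0269141661753762
```

Torque climbs 0.06 → 0.24 → 0.49 N·m at about 41–43°: that's the end stop. Easing back slightly and letting it rise.

Call:
step_arm(targets="-1 0 0 0 0 0 0.02; -1 0 0 0.001 0 0 0.02; -1 0 0 0.003 0 0 0.02; -1 0 0 0.005 0 0 0.02; -1 0 0 0.0065 0 0 0.02; -1 0 0 0.0065 0 0 0.02; -1 0 0 0.0065 0 0 0.02")

```text
clock: 11.75
eef_pos: [0.4996, 0.2207, 0.1268]
tool_rot: [0.716, 0.698, 0.0, 0.0]
ft_force: [-3.6, -3.6, 6.1]
grip_width: 0.0426
grasp_force: 63.5
```

```bash
python3 o.py
```

```text
11.75 [0.4996 0.2207 0.1268] [-3.5864 -3.6413  6.1336] [-0.9742  0.8034  0.1707] yaw -1.4402609521538494 2.0121486465997123
```

Call:
step_arm(targets="-1 0 0 0.001 0 0 0; -1 0 0 0.002 0 0 0; -1 0 0 0.003 0 0 0; -1 0 0 0.003 0 0 0; -1 0 0 0.003 0 0 0")

```text
clock: 12.17
eef_pos: [0.4995, 0.2207, 0.1279]
tool_rot: [0.716, 0.698, 0.0, 0.0]
ft_force: [-2.5, -3.7, 4.3]
grip_width: 0.0421
grasp_force: 63.4
```

```bash
python3 o.py
```

```text
12.1667 [0.4995 0.2207 0.1279] [-2.4916 -3.6727  4.319 ] [-0.9929  0.5393  0.2098] yaw -1.4474559264505586 2.012307032325534
```

Call:
step_arm(targets="-1 0 0 0.001 0 0 0; -1 0 0 0.002 0 0 0; -1 0 0 0.003 0 0 0; -1 0 0 0.003 0 0 0; -1 0 0 0.003 0 0 0")

```text
clock: 12.58
eef_pos: [0.4994, 0.2206, 0.1285]
tool_rot: [0.716, 0.698, -0.0, 0.0]
ft_force: [-0.2, -3.7, -3.8]
grip_width: 0.0423
grasp_force: 62.6
```

```bash
python3 o.py
```

```text
12.5833 [0.4994 0.2206 0.1285] [-0.1827 -3.7419 -3.8384] [-0.9281 -0.3585  0.1352] yaw -1.4532948390297946 2.012338159174894
```

Fz dropped sharply at TCP z = 0.1285, the predicted locked height: the lugs are up in the notches. Letting go.

Call:
step_arm(targets="0.3 0 0 0 0 0 0; 0.5 0 0 0 0 0 0; 1 0 0 0 0 0 0; 1 0 0 0 0 0 0; 1 0 0 0 0 0 0; 1 0 0 0 0 0 0; 1 0 0 0 0 0 0; 1 0 0 0 0 0 0")

```text
clock: 13.25
eef_pos: [0.4994, 0.221, 0.1294]
tool_rot: [0.716, 0.698, 0.0, -0.0]
ft_force: [-0.1, -0.3, 0.3]
grip_width: 0.0852
grasp_force: 0.0
```

Call:
step_arm(targets="1 0 0 0.03 0 0 0; 1 0 0 0.06 0 0 0; 1 0 0 0.1 0 0 0; 1 0 0 0.15 0 0 0; 1 0 0 0.2 0 0 0; 1 -0.08 -0.05 0.2 0 0 0; 1 -0.15 -0.1 0.2 0 0 0; 1 -0.22 -0.15 0.2 0 0 0; 1 -0.3 -0.2 0.2 0 0 0; 1 -0.3 -0.2 0.2 0 0 0")

```text
clock: 14.08
eef_pos: [0.3441, 0.1182, 0.2287]
tool_rot: [0.716, 0.698, -0.002, -0.001]
ft_force: [-0.8, 0.2, 0.2]
grip_width: 0.0856
grasp_force: 0.0
```

Run:
```python
from lib import *
import cv2
C=np.array([.4994,.2200,.158])
im=[]
for n in("top","side"):
    s=bot.camera(n)[:,:,::-1]; cv2.imwrite(f"pics/{n}3.png",s)
    u,v=proj(n,C)[0];print(n,u,v);u,v=int(u),int(v)
    print(u-50,v-50,proj(n,C-[0,0,.038]),proj(n,C+[0,0,.0225]))
    im.append(cv2.resize(s[v-50:v+80,u-50:u+50],(400,520),interpolation=cv2.INTER_CUBIC))
cv2.imwrite("pics/z3.png",np.hstack(im))
```

```text
top 178.60463835422195 242.115454922504
128 192 [[181.6366 242.6561]] [[176.6827 241.7728]]
side 284.76511622660746 236.38954507702164
234 186 [[283.4473 247.6302]] [[285.581  229.4302]]
```

View pics/z3.png

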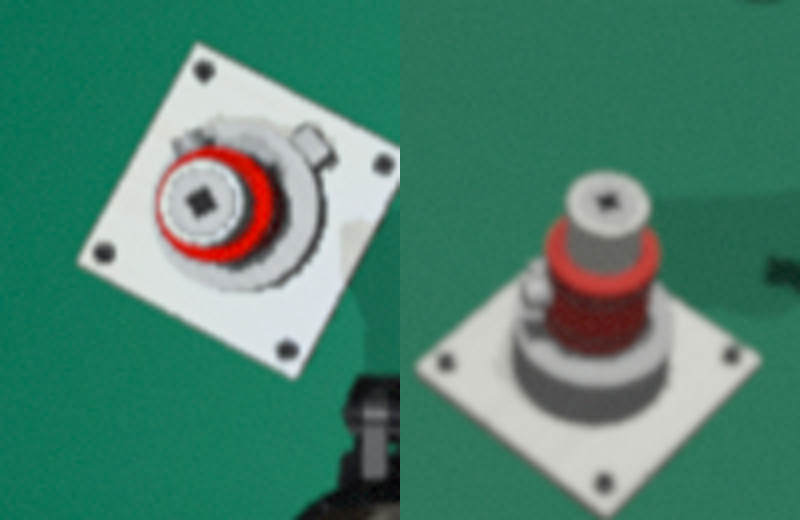

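The transducer stands upright in the base. Its head top is at top (178.4,242.3)/side (285.5,236.4), within 1 px of the prediction for the locked height, and the gripper is clear.

```bash
python3 -c "
from workcell import bot
print(bot.job_done())"
```

```text
the job is handed in; nothing more can be done
None
```

The job is handed in: I felt the end stop at about 42°, then the small red transducer rose to its locked height and was let go; both cameras show it standing upright in the base at that height, but no verdict came back.

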